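# Reach over a coated screen with the hooked rod to switch on the vacuum

### The job

Switch on the vacuum: take the hooked rod from its rack, reach over the upright coated screen with it, and with the rod's foot slide the red lever in the channel behind the screen fully home to the end with the green mark, then keep it pressed firmly but gently (6 to 12 N) against its stop for a full second so that the vacuum catches. Keep fingers off both levers, leave the screen untouched, the black lever as it is and the other things on the bench in place. Then lay the rod back in the two forks of its rack, foot hanging down as you found it, and let go.

Things in the scene. Friction and masses are not known exactly. Their poses are not given: they have to be found in the camera images.
- rod_grip (a point): Hooked rod, 0.23 kg: round steel bar 10 mm thick, bent to an L, with a wooden handle 90 x 16 x 30 mm (x, y, z; grasp it across y). Point: handle centre, on the bar's axis; x along the bar to the bend 90 mm ahead, z up. The foot, 10 mm thick, drops from the bend to 130 mm below this point; bent by hand, it leans up to 7 degrees left or right (y). Bar reaches back 113 mm to a blue ball.
- rack_rest (a point): Where the handle's centre is when the rod rests in its rack, 150 mm above the bench; x points as the bend does, z up. The rack is fixed: base 160 x 80 x 12 mm, two steel forks 8 mm thick, at x = -68 and +65 mm from this point, each ending in a 90 degree V, 42 mm wide at its top, 14 mm above this point. The bar rests in the bottoms of both Vs.
- unit: Grey vacuum control unit, fixed, turned about z. Origin on the bench under the lever channel's middle; x across the channel away from the robot, y along it to the green-marked ends, z up. Deck 30 mm high (x = -50 to 170 mm). Channel from the screen (x = -26 mm) to the housing (x = 30 to 170 mm, 95 mm high), closed by 100 mm high cheeks at y = +-168 mm; too narrow and deep for a gripper.
- red_module: Red lever's flat base in the channel, 36 x 126 x 10 mm (x, y, z), top 40 mm above the bench, green mark at its +y end. Axes as the unit's; it lies at y = +70 or -70 mm of the unit (x = 0), the black lever's base at the other place. Origin under its centre.
- screen: Upright printing screen, wooden frame with yellow mesh, freshly coated, fixed in front of the channel: 22 mm thick (unit x = -48 to -26 mm), 370 mm long in y, top edge 140 mm above the bench. Origin under its centre; axes as the unit's. Must not be touched.
- red_tip (a point): Centre of the top of the red lever: an upright block 14 x 14 mm, standing from 41 to 87 mm above the bench on the channel's middle line; axes as the unit's.
- red_slide (a joint): Travel of the red lever along the unit's +y (m): 0 at the end away from the green mark, 0.060 against the rigid stop at the green mark (on). It starts between 0 and 0.020. Stiff: sliding takes about 2.5 N, the same all the way, and it stays where it is left; at the stop the force rises. Once there it must be held pressed with 6 to 12 N for 1 s; over 25 N breaks it.
- black_tip (a point): Centre of the top of the black lever, same shape, in the other module; the same travel of 60 mm, starting anywhere. To be left alone.
- ink_jar: Black ink jar, 80 mm across, 125 mm high; a loose bystander, its origin at its underside. Leave it in place.
- tape: Roll of brown tape lying flat, 90 mm across, 45 mm high; a loose bystander, its origin at its underside. Leave it in place.
- spatula: Ink spatula, 200 mm long, lying flat; a loose bystander, its origin at its underside. Leave it in place.
- ink_can: Ink can with a blue label, 70 mm across, 90 mm high; a loose bystander, its origin at its underside. Leave it in place.
- ink_tub: Open white ink tub, 90 mm across, 70 mm high; a loose bystander, its origin at its underside. Leave it in place.
Not all that is in view belongs to the job. There is more than one size of the part that bears rod_grip; the job needs the largest.

How it is judged:
By the outcome, as a careful person would: the job done as asked, in the order asked, and still so for the second after the job is handed in, with the robot touching nothing.
It also fails if it takes over 58 s, if anything falls off the work surface, if the arm or the gripper's body presses on something with over 40 N, if the wrist force passes 120 N, or if a joint passes its speed limit or range.

### The arm

A 6-joint arm with a two-finger parallel gripper is mounted at the origin on the work surface. World frame = base frame: x ahead of the robot, y to its left, z up, the work surface at z = 0. Lengths are in mm, angles in degrees, forces in N, time in s.
With the tool pointing down it reaches from about 350 to 850 mm from the base axis. Payload 8.1 kg.
Tool frame: the origin (TCP) lies between the finger pads; the fingertips stand ahead of it and the grasp point (between the pads) lies 2 mm behind it (nose_length is the z of the fingertips in the tool frame, in mm); z points along the fingers, y is the direction in which the jaws open and shut (so a half turn about z gives the same grasp; the last joint's range is limited). The gripper opens to 85 mm and grips with 20 to 120 N. Pads are 22 mm wide; open, the fingers measure 114 mm over their backs; the gripper's body (76 mm by 85 mm) begins 54 mm behind the grasp point. The pads swing forward as they close: fully open they stand 13 mm farther back than shut.
Start: joints at [-72.96, 7.471, 85.268, -0, 87.261, -4.893], TCP at [224.132, -556.57, 221.592] pointing down, gripper open.
Joint ranges: [-169.43, 169.43], [-51.17, 129.36], [1.28, 143.12], [-76.62, 256.62], [0, 156.53], [-152.29, 152.29]. Speed limits (degrees/s): [136.94, 136.94, 159.86, 180, 180, 180].

### API

Orientations are given as [roll, pitch, yaw] about the fixed x, y, z axes, in that order (R = Rz(yaw) Ry(pitch) Rx(roll)).
In Python, from bench import * gives the robot as it stands.
- The arm moves only by the tool jog_arm, never from a script. Its argument "plan" is a list of rows, each a list of 3 entries, a list of its own where there are three numbers: the turn, a rotation vector about the tool's x, y, z in degrees, then the shift along the tool's x, y, z in m, then the gripper's target within -1 to 1 (fully open at 1, half-way at 0, shut at -1). A call has 1 to 12 rows; each row is the pose to reach, as a shift and turn from the pose commanded when the call began, along the tool's axes at that moment; what a row does not reach only later rows make up. A row lasts 1/8 s, in which the tool goes at most 62.5 mm and 10.7 degrees, less where a joint would pass 70% of its speed; a pose out of reach is approached as far as the arm can. A call with a gripper value outside its range is refused whole. The fingers move at their own pace and stop on an object; "force" is the grip in N (left out, the last holds). Time passes only in rows, so rows that repeat a pose let the fingers close. It gives the time, the measured TCP pose, the force and the opening at its end, in the units of the state.
- sense(): the state, without advancing time (a new reading comes with each control period).
- snapshot(name): name is "side" or "top" or "wrist"; returns (picture, depth): 400x640x3 uint8, blue, green, red; 400x640 float32, mm along the optical axis (not along the pixel's ray), 0 where there is no reading.
- camera_info(name): a dict with "fov_y" (degrees; the focal length in pixels is half the picture's height over the tangent of half this angle, whatever the lens; pixels are square), "cx", "cy" (the principal point, pixels), "origin" and "orientation" of the camera in the world. Camera axes: x right, y down, z forward; pixel columns grow to the right and rows downward; lengths in mm; the calibration is good to about 2 mm. The wrist camera is an equidistant fisheye: a pixel r from the principal point sees the ray r / f radians off the axis. A picture is of the moment at which its call begins: read the wrist's pose just before it. camera_info takes no time and is no camera call; for the wrist camera it gives the pose at the moment of the call.
- hand_in(): hands the job in, once; it reports no verdict.
The state is a dict: "time": time; "joint_pos": joint angles; "qd": joint speeds; "joint_efforts": joint torques, N m; "tool_pos": TCP position; "tcp_rot": TCP orientation; "ft_force": force on the tool from outside, world axes, zero at the start; "wrist_torque": the same for the moment, N m; "finger_gap": finger opening in mm.
Only numpy, scipy, OpenCV 4.12 (cv2) and the standard library are available. Lean on these libraries where they do the work, as an engineer would, in place of code of your own. Each camera call takes 0.05 s, during which the arm holds its last target.

## Working session

There is one attempt and no reset: what is moved stays moved. The work goes in short steps, Python scripts to look and compute and a tool call to move; the robot and the scene stay as the last step left them, time stands still between calls to the robot, and variables do not carry over. Pictures are saved under pics/ and viewed, and the job is handed in when it is done.

Besides the shell and the picture viewer there is one more tool, called after ">>>" in YAML: its name, and indented under it one key for each argument. jog_arm: Moves the arm, as the interface text tells. Its arguments: {"type":"object","properties":{"plan":{"type":"array","items":{"type":"array"}},"force":{"type":"number"}},"required":["plan"]}

```bash
ls; mkdir -p pics; python3 - <<'E'
from bench import *
import cv2,numpy as np
s=sense(); print(s)
for n in ("side","top","wrist"):
    i=camera_info(n); print(n,i)
    p,d=snapshot(n); cv2.imwrite(f"pics/{n}0.png",p); np.save(f"{n}0.npy",d)
E
```

```text
pics
{'time': 0.0, 'joint_pos': array([-7.29600810e+01,  7.51382626e+00,  8.53320482e+01, -4.11715747e-04,
        8.72617064e+01, -4.89155572e+00]), 'qd': array([-0.0153718 ,  0.08892604, -0.09099121,  0.09374539,  0.00324594,
        0.02734984]), 'joint_efforts': array([-1.97924215e-03, -5.69416165e+01, -5.00546801e+01, -2.78040197e-04,
        1.49217522e-02,  3.74379601e-05]), 'tool_pos': array([ 223.9583125 , -556.00115273,  220.53128252]), 'tcp_rot': array([-1.79892776e+02, -8.76371056e-03,  2.19314866e+01]), 'ft_force': array([ 0.15651884, -0.18834186, -0.26343542]), 'wrist_torque': array([-0.02087069,  0.00822161,  0.00774518]), 'finger_gap': 85.81115086635012}
side {'fov_y': 54.45580866103054, 'cx': 322.5443024614576, 'cy': 201.1109345935698, 'origin': array([ 66.93817974, 974.36977639, 885.90854422]), 'orientation': array([-125.12513755,    0.68419787, -156.95794651])}
top {'fov_y': 56.75226447673986, 'cx': 316.44382644143093, 'cy': 193.5673301722281, 'origin': array([ 328.06040084,  -51.18703933, 1037.33922335]), 'orientation': array([-170.64895575,    0.29240931,  -91.47623838])}
wrist {'fov_y': 65.70646984690485, 'cx': 321.4830134053934, 'cy': 198.38284770696617, 'origin': array([ 298.88943521, -525.54216909,  374.15755452]), 'orientation': array([ 1.61889260e+02,  1.09945584e-01, -6.81291668e+01])}
```

View pics/side0.png

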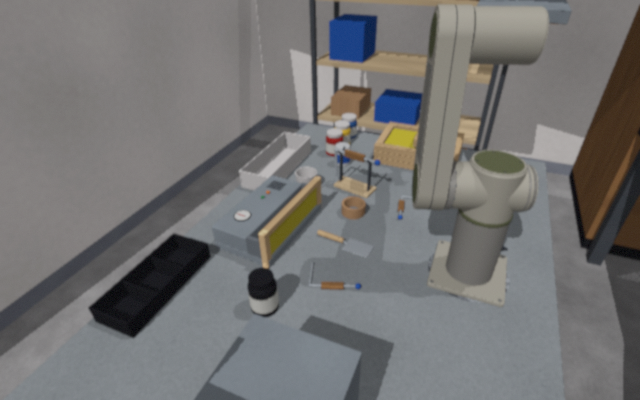

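View pics/top0.png

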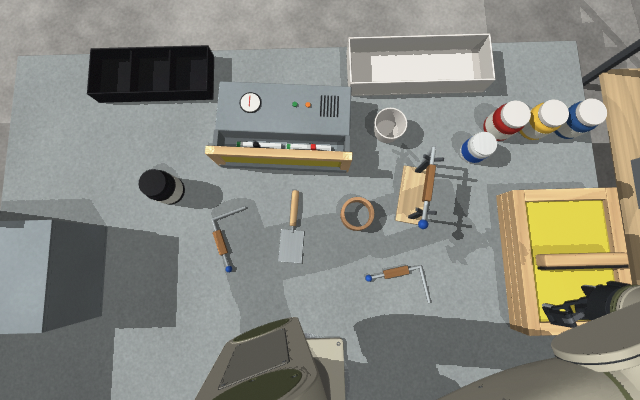

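View pics/wrist0.png

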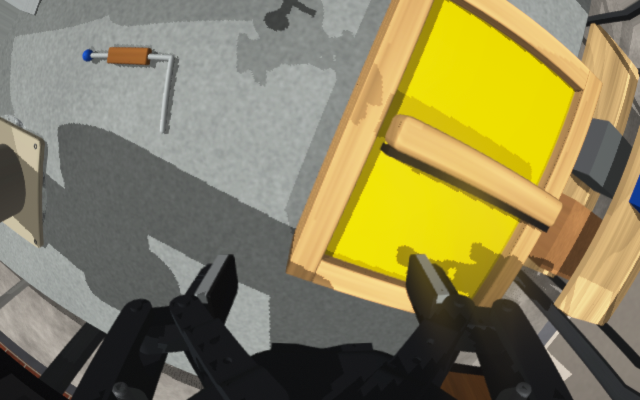

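Candidates for the rod, in the top view: the one in the rack (428,185), and loose ones at (220,243) and (398,272). Next I'll compare their sizes and look at them close up.

```bash
cat > h.py <<'E'
import numpy as np,cv2
from scipy.spatial.transform import Rotation as R
def rot(o): return R.from_euler('xyz',o,degrees=True)
class Cam:
    def __init__(s,i,fish=False):
        s.f=200/np.tan(np.radians(i['fov_y']/2)); s.cx,s.cy=i['cx'],i['cy']; s.o=np.array(i['origin']); s.R=rot(i['orientation']).as_matrix(); s.fish=fish
    def ray(s,u,v):
        x=(u-s.cx)/s.f; y=(v-s.cy)/s.f
        if s.fish:
            r=np.hypot(x,y); k=np.tan(r)/r if r>1e-9 else 1; x*=k;y*=k
        return s.R@np.array([x,y,1.0])
    def dep(s,u,v,d): return s.o+s.ray(u,v)*d
    def atz(s,u,v,z):
        r=s.ray(u,v); return s.o+r*(z-s.o[2])/r[2]
    def proj(s,P):
        p=s.R.T@(np.asarray(P,float)-s.o); x,y=p[0]/p[2],p[1]/p[2]
        if s.fish:
            r=np.hypot(x,y); k=np.arctan(r)/r if r>1e-9 else 1; x*=k;y*=k
        return np.array([s.cx+s.f*x,s.cy+s.f*y])
    def cloud(s,d):
        v,u=np.mgrid[0:400,0:640]; x=(u-s.cx)/s.f; y=(v-s.cy)/s.f
        if s.fish:
            r=np.hypot(x,y)+1e-12; k=np.tan(r)/r; x=x*k;y=y*k
        P=np.stack([x*d,y*d,d],-1)@s.R.T+s.o; P[d==0]=np.nan; return P
E
python3 - <<'E'
from bench import *
from h import *
p=cv2.imread('pics/top0.png'); 
a=cv2.resize(p[130:250,350:500],None,fx=5,fy=5,interpolation=cv2.INTER_CUBIC);cv2.imwrite('pics/rackcrop.png',a)
a=cv2.resize(p[75:180,200:360],None,fx=5,fy=5,interpolation=cv2.INTER_CUBIC);cv2.imwrite('pics/unitcrop.png',a)
c=Cam(camera_info('top')); d=np.load('top0.npy'); P=c.cloud(d)
# rods
for n,(u,v) in dict(r1ball=(423,224),r1h=(428,185),r1end=(431,152),r2ball=(229,269),r2bend=(215,220),r2tip=(246,208),r3ball=(369,278),r3bend=(422,267),r3tip=(430,301)).items(): print(n,P[v,u].round(1))
for r in [(200,240,220,280),(360,440,255,305),(400,450,140,235)]:
    pass
E
```

```text
r1ball [ 392.8 -299.9  162.4]
r1h [ 484.6 -316.4  169.6]
r1end [ 571.1 -336.4  148.7]
r2ball [295.6 191.9  15.5]
r2bend [431.1 236.2   1.5]
r2tip [462.5 149.    3.2]
r3ball [ 262.4 -185.5   18.9]
r3bend [ 287.  -334.5    0.8]
r3tip [ 197.  -348.2    5.9]
```

View pics/rackcrop.png

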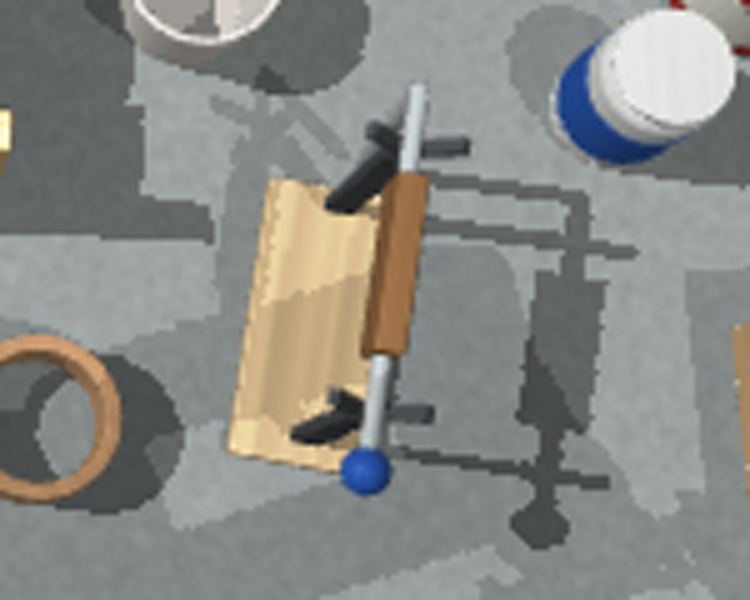

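View pics/unitcrop.png

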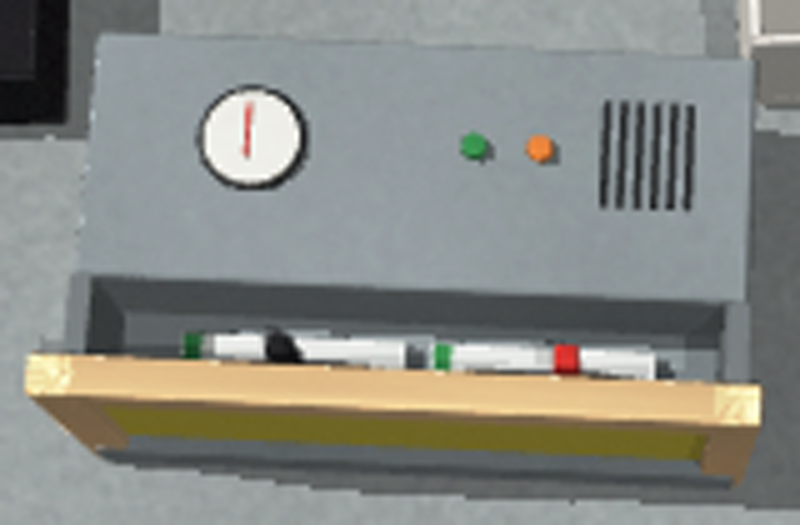

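```bash
python3 - <<'E'
import bench
from bench import *
print([n for n in dir(bench) if not n.startswith('_')])
from h import *
c=Cam(camera_info('top')); d=np.load('top0.npy'); P=c.cloud(d)
def rect(m,name):
    q=P[m][:,:2].astype(np.float32); print(name,len(q),np.median(P[m][:,2]).round(1),[np.round(x,1) for x in cv2.minAreaRect(q)])
    print(cv2.boxPoints(cv2.minAreaRect(q)).round(1).tolist()); 
Z=P[...,2]; reg=np.zeros(Z.shape,bool); reg[75:180,195:360]=1
rect(reg&(Z>132)&(Z<150),'screen top'); rect(reg&(Z>88)&(Z<99),'housing')
# print depth around screen band
for v in range(135,170,2): print(v,Z[v,[220,260,300,340]].round(0), P[v,300,:2].round(0))
reg=np.zeros(Z.shape,bool); reg[140:235,405:450]=1
m=reg&(Z>135)&(Z<180)
cloud=P[m]; print(len(cloud))
hs=cv2.cvtColor(cv2.imread('pics/top0.png'),cv2.COLOR_BGR2HSV)
mh=m&(hs[...,0]<20)&(hs[...,1]>90)&(Z>155); rect(mh,'handle')
mb=reg&(hs[...,0]>105)&(hs[...,0]<130)&(hs[...,1]>130); rect(mb,'ball'); print(np.median(P[mb],0))
ys,xs=np.where(mb);print('ball px',xs.mean(),ys.mean(), c.atz(xs.mean(),ys.mean(),150))
ys,xs=np.where(mh);print('h px',xs.mean(),ys.mean(), c.atz(xs.mean(),ys.mean(),165))
E
```

```text
['PlanningError', 'camera_info', 'hand_in', 'nose_length', 'sense', 'snapshot']
screen top 1345 140.4 [array([582.7,  42.4]), array([369.5,  23.4]), np.float64(85.8)]
[[557.5, -141.0], [580.7999877929688, -142.6999969482422], [607.9000244140625, 225.8000030517578], [584.5, 227.5]]
housing 6343 95.6 [array([680.6,  34.1]), array([365.3, 218.5]), np.float64(85.8)]
[[558.2000122070312, -140.0], [776.0999755859375, -156.10000610351562], [803.0999755859375, 208.1999969482422], [585.0999755859375, 224.3000030517578]]
135 [78. 67. 81. 95.] [646. -10.]
137 [75. 46. 63. 76.] [647.  -9.]
139 [74. 36. 45. 60.] [647.  -9.]
141 [72. 30. 31. 47.] [645.  -8.]
143 [71. 41. 30. 27.] [640.  -8.]
145 [70. 37. 40. 31.] [631.  -8.]
147 [143.  46.  40.  31.] [625.  -8.]
149 [142. 138.  39.  nan] [620.  -8.]
151 [140. 141. 139. 142.] [585. -12.]
153 [142. 139. 142. 141.] [579. -12.]
155 [129. 143. 142. 139.] [574. -12.]
157 [ 85. 127. 142. 141.] [569. -12.]
159 [ 83.  73. 128. 142.] [568. -11.]
161 [ 64.  51.  76. 121.] [576.  -9.]
163 [42. 29. 51. 72.] [576.  -8.]
165 [28. 32. 29. 52.] [576.  -6.]
167 [ 1. 26. 27. 53.] [571.  -6.]
169 [ 1. -1. 22. 33.] [566.  -6.]
708
handle 261 165.3 [array([ 492.2, -322.5]), array([15.9, 88.8]), np.float64(78.2)]
[[447.1000061035156, -321.20001220703125], [534.0999755859375, -339.29998779296875], [537.2999877929688, -323.79998779296875], [450.3999938964844, -305.6000061035156]]
ball 71 nan [array([ 393.1, -300.5]), array([19.8, 18.9]), np.float64(86.3)]
[[383.1000061035156, -309.79998779296875], [401.8999938964844, -311.0], [403.20001220703125, -291.29998779296875], [384.3999938964844, -290.0]]
[nan nan nan]
ball px 422.80281690140845 223.8450704225352 [ 394.07101965 -302.96850575  150.        ]
h px 429.37547892720306 182.4214559386973 [ 491.63523925 -321.61197461  165.        ]
```

```bash
cat >> h.py <<'E'
import json,os
def cmd():
    if os.path.exists('cmd.json'): 
        j=json.load(open('cmd.json')); return np.array(j['p']),R.from_quat(j['q'])
    return np.array([224.132,-556.57,221.592]),rot([180,0,21.933])
def upd(turn,shift_m):   # record a move just made (final row)
    p,q=cmd(); p2=p+q.apply(np.array(shift_m)*1000); q2=q*R.from_rotvec(np.radians(turn))
    json.dump(dict(p=p2.tolist(),q=q2.as_quat().tolist()),open('cmd.json','w')); return p2,q2.as_euler('xyz',degrees=True)
def need(p2,q2):
    p,q=cmd(); return (q.inv()*q2).as_rotvec(degrees=True).round(2), (q.inv().apply(np.array(p2)-p)/1000).round(4)
E
python3 - <<'E'
from bench import *
from h import *
print('nose',nose_length)
c=Cam(camera_info('top'))
O=np.array([619.6,39.7]); ux=np.array([np.cos(np.radians(-4.2)),np.sin(np.radians(-4.2))]); uy=np.array([-ux[1],ux[0]])
def tou(p): return ((p[:2]-O)@ux,(p[:2]-O)@uy)
for n,u,v,z in [('red',313.2,146,87),('redbase_green',288.5,146,40),('redend',331.5,146.5,40),('black',256,143.5,87)]:
    print(n,np.round(tou(c.atz(u,v,z)),1))
print(need([492.2,-322.5,222],rot([180,0,-11.8])))
E
```

```text
nose 17.0
red [ -0.4 -85. ]
redbase_green [ 10.4 -14.8]
redend [  14.5 -134.7]
black [-0.6 67.5]
(array([ 0.  , -0.  , 33.73]), array([ 0.3361, -0.117 , -0.0004]))
```

>>> jog_arm:
  plan:
    - [[0,0,8],[0.06,-0.02,0],1]
    - [[0,0,16],[0.12,-0.04,0],1]
    - [[0,0,24],[0.18,-0.06,0],1]
    - [[0,0,33.7],[0.24,-0.085,0],1]
    - [[0,0,33.7],[0.3,-0.105,0],1]
    - [[0,0,33.7],[0.336,-0.117,0],1]
    - [[0,0,33.7],[0.336,-0.117,0],1]
    - [[0,0,33.7],[0.336,-0.117,0],1]

```text
time: 1.15
tool_pos: [491.8, -322.6, 221.2]
tcp_rot: [180.0, 0.1, -11.7]
ft_force: [-0.7, -0.3, -0.7]
finger_gap: 85.7
```

```bash
python3 - <<'E'
from bench import *
from h import *
print(upd([0,0,33.7],[.336,-.117,0]))
s=sense(); print(s['time'],s['tool_pos'],s['tcp_rot'])
i=camera_info('wrist'); p,d=snapshot('wrist'); np.save('w1.npy',d); json.dump({k:(v.tolist() if hasattr(v,'tolist') else v) for k,v in i.items()},open('w1.json','w'))
cv2.imwrite('pics/w1.png',p)
p,d=snapshot('side'); cv2.imwrite('pics/s1.png',cv2.resize(p[120:260,280:430],None,fx=4,fy=4,interpolation=cv2.INTER_CUBIC))
E
```

```text
(array([ 492.11066065, -322.53487991,  221.592     ]), array([180.   ,   0.   , -11.767]))
1.15 [ 491.75329588 -322.5661093   221.21021467] [ 1.79995966e+02  5.12349633e-02 -1.17357140e+01]
```

View pics/w1.png

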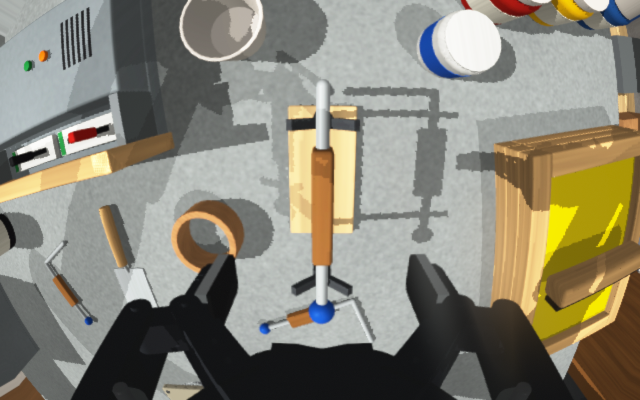

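View pics/s1.png

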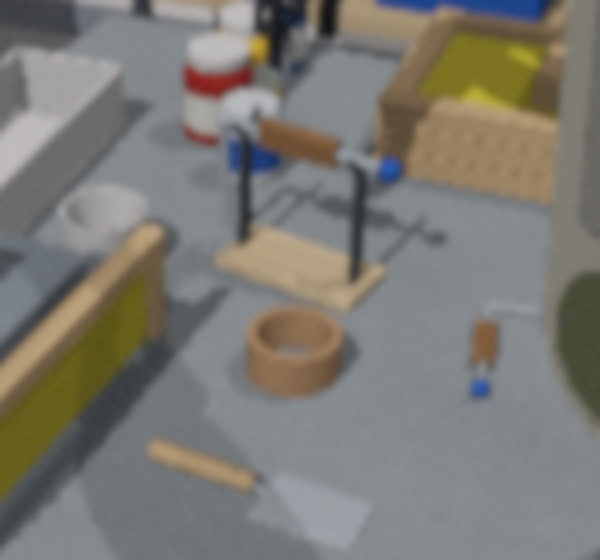

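```bash
python3 - <<'E'
from h import *
p=cv2.imread('pics/w1.png'); cv2.imwrite('pics/w1c.png',cv2.resize(p[65:185,265:425],None,fx=5,fy=5,interpolation=cv2.INTER_CUBIC))
c=Cam(json.load(open('w1.json')),True); d=np.load('w1.npy')
print(c.o)
for u,v in [(323,90),(323,100),(323,110),(322,120),(322,140),(322,160),(322,200),(321,250),(321,275),(321,312)]:
    print(u,v,c.dep(u,v,d[v,u]).round(1))
def hc(z,a,b): 
    print([c.atz(*x,z).round(1) for x in (a,b)])
hs=cv2.cvtColor(p,cv2.COLOR_BGR2HSV); P=c.cloud(d); m=(hs[...,0]<20)&(hs[...,1]>90)&(P[...,2]>158)&(P[...,2]<172); q=P[m]; print(len(q),q[:,2].mean(),cv2.minAreaRect(q[:,:2].astype(np.float32)))
O=np.array([619.6,39.7]); a=np.radians(-4.2); ux=np.array([np.cos(a),np.sin(a)]); uy=np.array([-ux[1],ux[0]])
E
```

```text
[ 570.83853866 -337.86614625  374.63260007]
323 90 [ 577.6 -340.3  155.8]
323 100 [ 570.7 -338.9  156.1]
323 110 [ 563.8 -337.4  157.5]
322 120 [ 557.  -335.3  155.3]
322 140 [ 543.1 -332.4  156.1]
322 160 [ 530.8 -329.8  166. ]
322 200 [ 502.9 -324.   167.2]
321 250 [ 463.3 -315.   165.5]
321 275 [ 436.  -309.3  157. ]
321 312 [ 400.7 -301.9  161.4]
2501 165.7912892410719 ((501.9335632324219, -331.7328186035156), (44.28788375854492, 107.75401306152344), 85.89128875732422)
```

View pics/w1c.png

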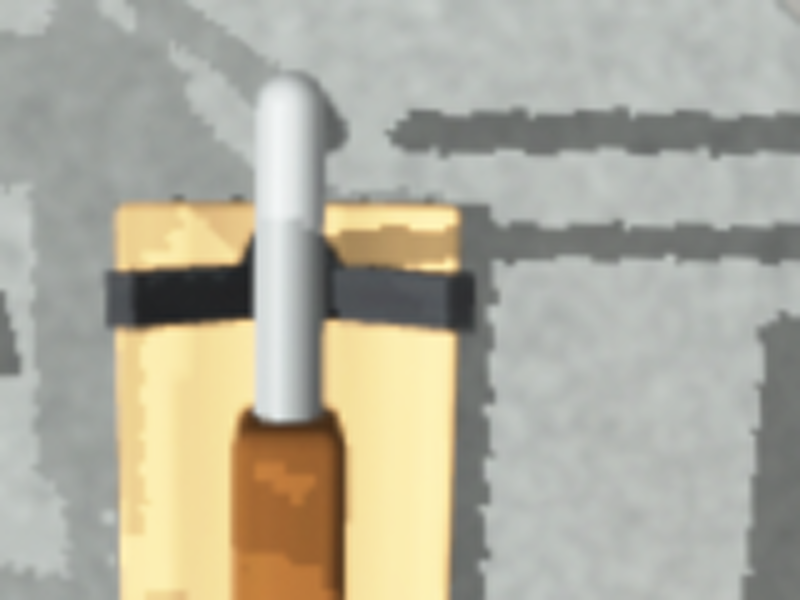

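>>> jog_arm:
  plan:
    - [[0,0,0.3],[0,0,0.02],1]
    - [[0,0,0.3],[0,0,0.05],1]
    - [[0,0,0.3],[0,0,0.068],1]
    - [[0,0,0.3],[0,0,0.073],1]
    - [[0,0,0.3],[0,0,0.073],1]
    - [[0,0,0.3],[0,0,0.073],-1]
    - [[0,0,0.3],[0,0,0.073],-1]
    - [[0,0,0.3],[0,0,0.073],-1]
    - [[0,0,0.3],[0,0,0.073],-1]
    - [[0,0,0.3],[0,0,0.073],-1]
    - [[0,0,0.3],[0,0,0.073],-1]
  force: 110

```text
time: 2.62
tool_pos: [492.3, -323.0, 149.3]
tcp_rot: [180.0, -0.0, -12.1]
ft_force: [-1.2, -1.8, 5.9]
finger_gap: 11.8
```

```bash
python3 - <<'E'
from bench import *
from h import *
print(upd([0,0,.3],[0,0,.073]))
s=sense(); print(s['time'],s['tool_pos'],s['tcp_rot'],s['ft_force'],s['wrist_torque'],s['finger_gap'])
c=Cam(json.load(open('w1.json')),True)
a=np.radians(-12.2); n=np.array([-np.sin(a),np.cos(a)]); f=np.array([np.cos(a),np.sin(a)])
p0=np.array([491.9,-322.0])
for u,v,z in [(334,90,20),(334.3,92,20),(323,80,150),(316.5,90,150),(330,90,150)]:
    q=c.atz(u,v,z)[:2]-p0; print(u,v,q@f,q@n)
E
```

```text
(array([ 492.11066065, -322.53487991,  148.592     ]), array([180.   ,   0.   , -12.067]))
2.625 [ 492.29222403 -322.9807491   149.33061027] [ 1.79954642e+02 -4.67849872e-02 -1.20729635e+01] [-1.17181836 -1.80892693  5.94406031] [-0.1350621   0.32694878 -0.00692146] 11.830550100047452
334 90 92.26491905544252 -12.743025861040032
334.3 92 89.97728116035833 -13.10455524148586
323 80 95.12974652634607 0.2372845525563568
316.5 90 87.8322489820885 4.804866148065336
330 90 87.91278303510778 -4.794651707464024
```

```bash
python3 - <<'E'
from bench import *
from h import *
s=sense(); print(s['finger_gap'],s['ft_force'])
p,d=snapshot('wrist'); cv2.imwrite('pics/w2.png',p)
p,d=snapshot('side'); cv2.imwrite('pics/s2.png',cv2.resize(p[100:240,290:440],None,fx=4,fy=4,interpolation=cv2.INTER_CUBIC))
E
```

```text
11.830550100047452 [-1.17181836 -1.80892693  5.94406031]
```

View pics/w2.png

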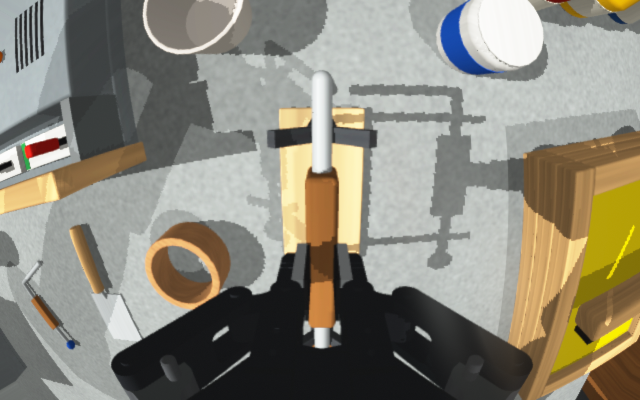

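View pics/s2.png

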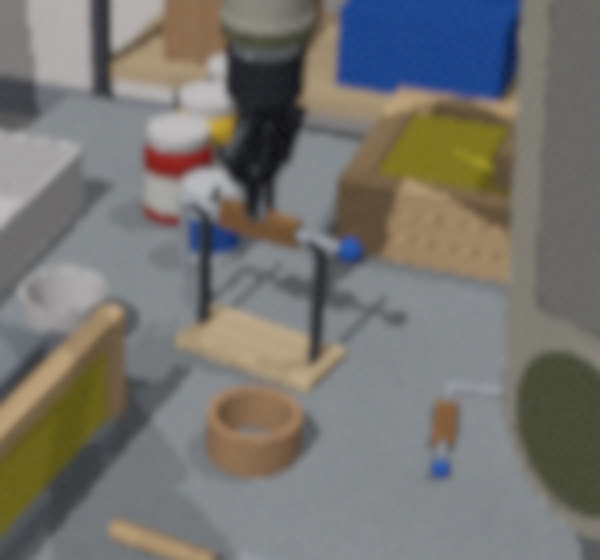

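```bash
python3 - <<'E'
from h import *
O=np.array([619.6,39.7]); a=np.radians(-4.2); ux=np.array([np.cos(a),np.sin(a)]); uy=np.array([-ux[1],ux[0]])
t=O-90*ux-110*uy; print(t); print(need([*t,312],rot([180,0,-4.2])))
E
```

```text
[521.78549537 -63.41315475]
(array([-0.  , -0.  , -7.87]), array([-0.0252, -0.2596, -0.1634]))
```

>>> jog_arm:
  plan:
    - [[0,0,0],[0,0,-0.01],-1]
    - [[0,0,0],[0,0,-0.03],-1]
    - [[0,0,0],[0,0,-0.06],-1]
    - [[0,0,0],[0,0,-0.09],-1]
    - [[0,0,0],[0,0,-0.125],-1]
    - [[0,0,0],[0,0,-0.155],-1]
    - [[0,0,0],[0,0,-0.163],-1]
    - [[0,0,0],[0,0,-0.163],-1]

```text
time: 3.72
tool_pos: [492.3, -322.6, 311.9]
tcp_rot: [180.0, -0.0, -12.1]
ft_force: [0.3, 0.0, -3.5]
finger_gap: 11.5
```

>>> jog_arm:
  plan:
    - [[0,0,-1],[-0.002,-0.02,0],-1]
    - [[0,0,-2],[-0.006,-0.06,0],-1]
    - [[0,0,-4],[-0.01,-0.105,0],-1]
    - [[0,0,-5.5],[-0.015,-0.15,0],-1]
    - [[0,0,-7],[-0.02,-0.2,0],-1]
    - [[0,0,-7.9],[-0.024,-0.24,0],-1]
    - [[0,0,-7.9],[-0.025,-0.256,0],-1]
    - [[0,0,-7.9],[-0.025,-0.26,0],-1]
    - [[0,0,-7.9],[-0.025,-0.26,0],-1]
    - [[0,0,-7.9],[-0.025,-0.26,0],-1]

```text
time: 4.97
tool_pos: [521.9, -64.1, 311.4]
tcp_rot: [180.0, 0.0, -4.3]
ft_force: [-0.4, -0.9, -2.7]
finger_gap: 11.9
```

```bash
python3 - <<'E'
from bench import *
from h import *
upd([0,0,0],[0,0,-.163]);print(upd([0,0,-7.9],[-.025,-.26,0]))
s=sense(); print(s['time'],s['tool_pos'],s['tcp_rot'],s['ft_force'],s['finger_gap'])
i=camera_info('wrist'); p,d=snapshot('wrist'); np.save('w3.npy',d); json.dump({k:(v.tolist() if hasattr(v,'tolist') else v) for k,v in i.items()},open('w3.json','w'))
cv2.imwrite('pics/w3.png',p)
p,d=snapshot('side'); cv2.imwrite('pics/s3.png',cv2.resize(p[80:280,200:420],None,fx=3.5,fy=3,interpolation=cv2.INTER_CUBIC))
p,d=snapshot('top'); cv2.imwrite('pics/t3.png',cv2.resize(p[60:210,190:390],None,fx=4,fy=4,interpolation=cv2.INTER_CUBIC))
E
```

```text
(array([522.01746051, -63.05350616, 311.592     ]), array([180.   ,   0.   ,  -4.167]))
4.975 [521.87993262 -64.12071983 311.36487675] [ 1.79985444e+02  2.31536021e-02 -4.25069703e+00] [-0.36101125 -0.91877646 -2.66643206] 11.877405756119028
```

View pics/w3.png

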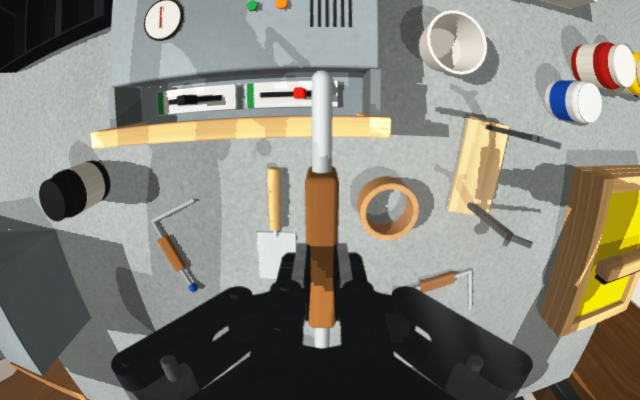

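View pics/s3.png

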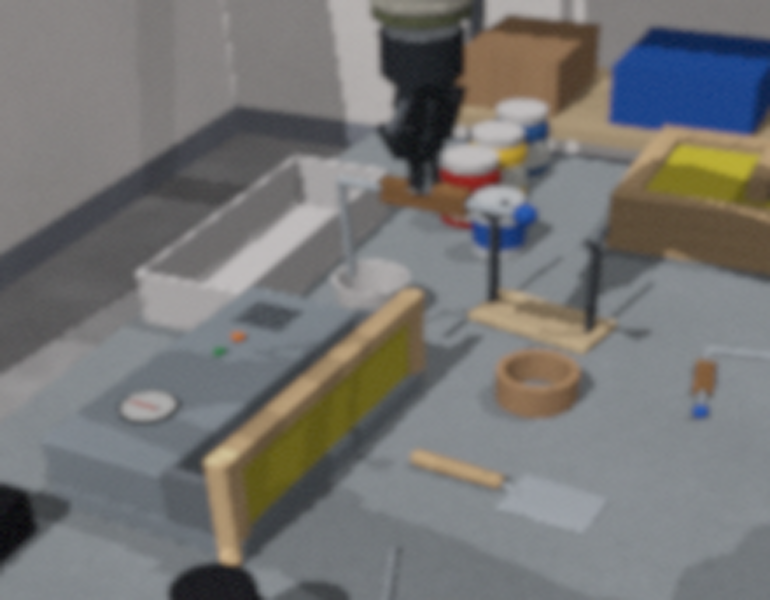

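View pics/t3.png

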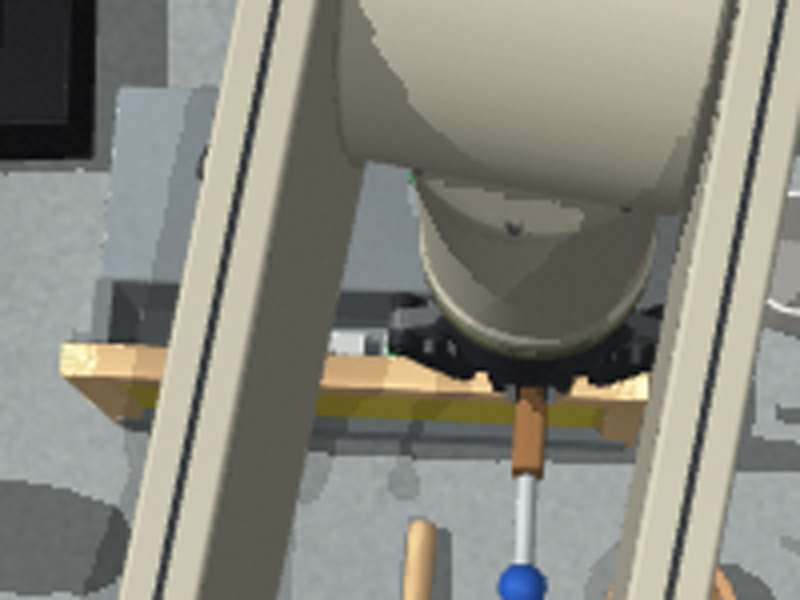

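```bash
python3 - <<'E'
from h import *
p=cv2.imread('pics/w3.png'); cv2.imwrite('pics/w3c.png',cv2.resize(p[55:155,230:390],None,fx=5,fy=5,interpolation=cv2.INTER_CUBIC))
c=Cam(json.load(open('w3.json')),True)
O=np.array([619.6,39.7]); a=np.radians(-4.2); ux=np.array([np.cos(a),np.sin(a)]); uy=np.array([-ux[1],ux[0]])
tou=lambda q:np.round([(q[:2]-O)@ux,(q[:2]-O)@uy],1)
print(tou(c.o))
for n,u,v,z in [('red',300,92.5,87),('scrL',92,134,140),('scrR',390,118,140),('scrRnear',390,136,140),('scrmid far',322,119,140)]: print(n,tou(c.atz(u,v,z)))
d=np.load('w3.npy'); P=c.cloud(d); m=(abs(P[...,2]-140)<6); m[:100]=0;m[160:]=0
hs=cv2.cvtColor(p,cv2.COLOR_BGR2HSV)
m&=(hs[...,0]<25)&(hs[...,1]>60); q=P[m]; print(len(q),np.median(q[:,2])); x=np.array([tou(k) for k in q]); print(np.percentile(x,[1,50,99],axis=0))
E
```

```text
[  -9.2 -109.7]
red [  0.5 -84. ]
scrL [-28.4 184. ]
scrR [ -26.6 -182. ]
scrRnear [ -45.9 -182.7]
scrmid far [ -28.9 -110.2]
4934 141.15975954632302
[[ -47.2   -172.335]
 [ -36.5    -12.   ]
 [ -25.7    165.367]]
```

View pics/w3c.png

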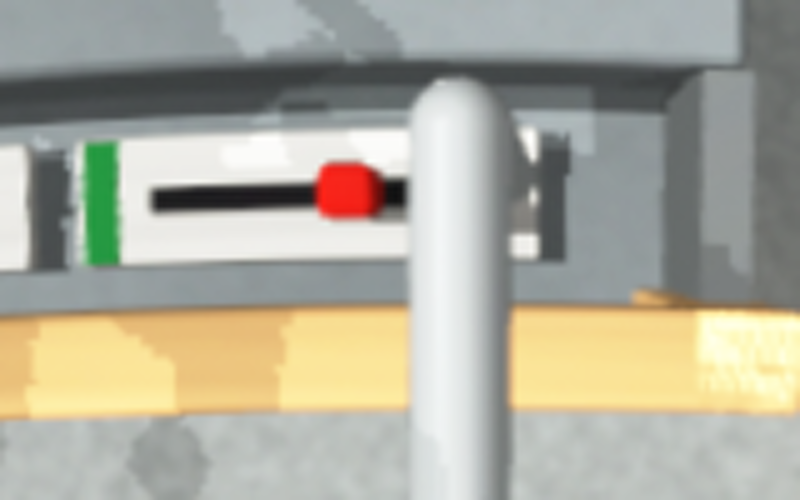

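```bash
python3 - <<'E'
from h import *
c=Cam(json.load(open('w3.json')),True)
O=np.array([619.6,39.7]); a=np.radians(-4.2); ux=np.array([np.cos(a),np.sin(a)]); uy=np.array([-ux[1],ux[0]])
tou=lambda q:np.round([(q[:2]-O)@ux,(q[:2]-O)@uy],1)
print(tou(np.array([521.88,-64.12])))
for n,u,v,z in [('tipR',336,87,182),('tipnear',334,95,182),('bendfront',321.5,70.5,312),('barL',312.5,90,312),('barR',331,90,312),('barL',312.5,150,312),('barR',332,150,312)]: print(n,tou(c.atz(u,v,z)))
p=cv2.imread('pics/w3.png'); cv2.imwrite('pics/w3d.png',cv2.resize(p[65:115,300:350],None,fx=12,fy=12,interpolation=cv2.INTER_CUBIC))
E
```

```text
[ -89.9 -110.7]
tipR [   2.9 -122.7]
tipnear [  -4.4 -121. ]
bendfront [   5.5 -109.8]
barL [  -4.1 -105.4]
barR [  -4.2 -114.3]
barL [ -34.  -105.2]
barR [ -34.  -114.9]
```

View pics/w3d.png

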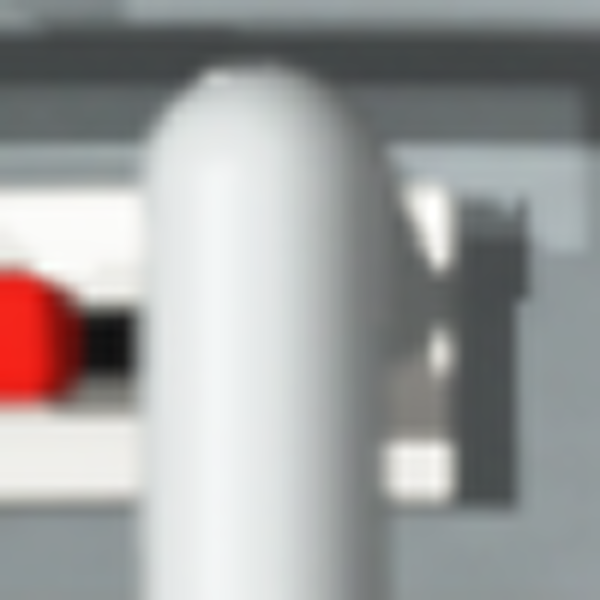

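>>> jog_arm:
  plan:
    - [[0,0,0],[0,0,0.01],-1]
    - [[0,0,0],[0,0,0.03],-1]
    - [[0,0,0],[0,0,0.05],-1]
    - [[0,0,0],[0,0,0.07],-1]
    - [[0,0,0],[0,0,0.09],-1]
    - [[0,0,0],[0,0,0.11],-1]
    - [[0,0,0],[0,0,0.124],-1]
    - [[0,0,0],[0,0,0.13],-1]
    - [[0,0,0],[0,0,0.13],-1]
    - [[0,0,0],[0,0,0.13],-1]

```text
time: 6.38
tool_pos: [522.6, -63.2, 182.6]
tcp_rot: [180.0, -0.1, -4.2]
ft_force: [0.1, 0.3, -2.6]
finger_gap: 11.7
```

```bash
cat > look.py <<'E'
from bench import *
from h import *
import sys
def look(tag,side=True):
    s=sense(); i=camera_info('wrist'); p,d=snapshot('wrist')
    json.dump({k:(v.tolist() if hasattr(v,'tolist') else v) for k,v in i.items()},open(tag+'.json','w'))
    cv2.imwrite(f'pics/{tag}.png',p); cv2.imwrite(f'pics/{tag}c.png',cv2.resize(p[40:160,220:400],None,fx=4.4,fy=4.4,interpolation=cv2.INTER_CUBIC))
    O=np.array([619.6,39.7]); a=np.radians(-4.2); ux=np.array([np.cos(a),np.sin(a)]); uy=np.array([-ux[1],ux[0]])
    q=s['tool_pos'][:2]-O; f=s['ft_force']
    print('t',s['time'],'u',(q@ux).round(2),(q@uy).round(2),'z',s['tool_pos'][2].round(1),'rot',s['tcp_rot'].round(2),'F',f.round(2),'Fu',(f[:2]@ux).round(2),(f[:2]@uy).round(2),'M',s['wrist_torque'].round(2),'gap',s['finger_gap'])
E
python3 - <<'E'
from look import *
upd([0,0,0],[0,0,.13]); look('w4')
E
```

```text
t 6.375 u -89.21 -109.69 z 182.6 rot [ 1.7999e+02 -9.0000e-02 -4.1700e+00] F [ 0.05  0.28 -2.57] Fu 0.03 0.28 M [-0.02  0.   -0.01] gap 11.666800595302872
```

View pics/w4c.png

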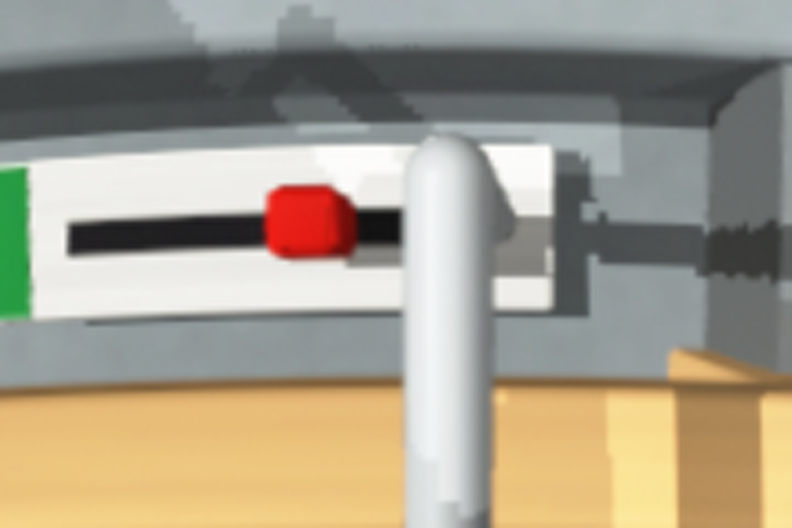

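>>> jog_arm:
  plan:
    - [[0,0,0],[0,-0.004,0],-1]
    - [[0,0,0],[0,-0.009,0],-1]
    - [[0,0,0],[0,-0.014,0],-1]
    - [[0,0,0],[0,-0.019,0],-1]
    - [[0,0,0],[0,-0.024,0],-1]
    - [[0,0,0],[0,-0.028,0],-1]
    - [[0,0,0],[0,-0.032,0],-1]
    - [[0,0,0],[0,-0.036,0],-1]
    - [[0,0,0],[0,-0.04,0],-1]
    - [[0,0,0],[0,-0.044,0],-1]
    - [[0,0,0],[0,-0.048,0],-1]
    - [[0,0,0],[0,-0.05,0],-1]

```text
time: 7.92
tool_pos: [525.7, -12.9, 181.6]
tcp_rot: [-180.0, 0.0, -4.2]
ft_force: [0.1, -2.9, -4.1]
finger_gap: 11.5
```

```bash
python3 - <<'E'
from look import *
upd([0,0,0],[0,-.05,0]); look('w5')
E
```

```text
t 7.925 u -89.82 -59.29 z 181.6 rot [-179.99    0.     -4.15] F [ 0.06 -2.86 -4.07] Fu 0.27 -2.85 M [-0.71  0.   -0.25] gap 11.508441888308733
```

View pics/w5c.png

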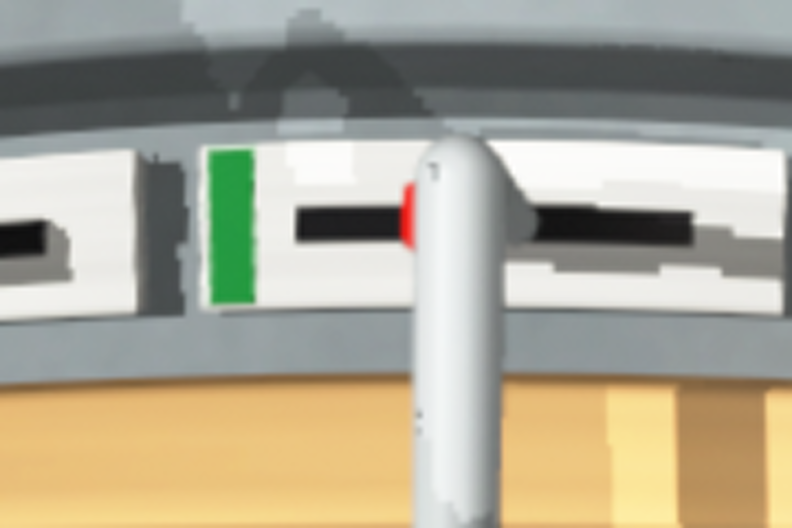

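>>> jog_arm:
  plan:
    - [[0,0,0],[0,-0.003,0],-1]
    - [[0,0,0],[0,-0.006,0],-1]
    - [[0,0,0],[0,-0.009,0],-1]
    - [[0,0,0],[0,-0.011,0],-1]
    - [[0,0,0],[0,-0.012,0],-1]

```text
time: 8.6
tool_pos: [526.5, -1.0, 181.6]
tcp_rot: [-180.0, 0.0, -4.2]
ft_force: [1.3, -2.6, -2.9]
finger_gap: 11.7
```

```bash
python3 - <<'E'
from look import *
upd([0,0,0],[0,-.012,0]); look('w6')
E
```

```text
t 8.6 u -89.84 -47.45 z 181.6 rot [-180.      0.     -4.16] F [ 1.31 -2.61 -2.94] Fu 1.5 -2.51 M [-0.75  0.   -0.22] gap 11.679849308779097
```

View pics/w6c.png

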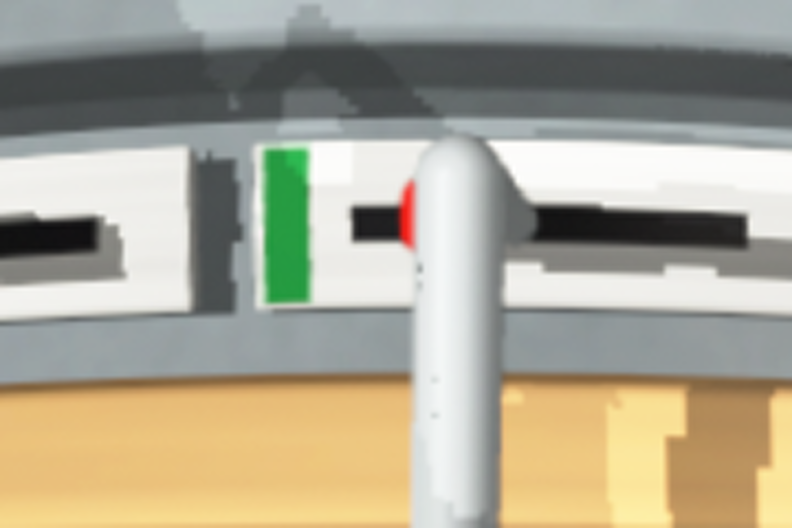

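>>> jog_arm:
  plan:
    - [[0,0,0],[0,-0.001,0],-1]
    - [[0,0,0],[0,-0.002,0],-1]

```text
time: 8.9
tool_pos: [526.7, 0.8, 181.6]
tcp_rot: [180.0, 0.0, -4.2]
ft_force: [1.1, -3.1, -2.5]
finger_gap: 11.9
```

>>> jog_arm:
  plan:
    - [[0,0,0],[0,-0.001,0],-1]
    - [[0,0,0],[0,-0.001,0],-1]

```text
time: 9.15
tool_pos: [526.8, 1.9, 181.6]
tcp_rot: [-180.0, -0.0, -4.2]
ft_force: [0.4, -2.4, -2.7]
finger_gap: 12.0
```

>>> jog_arm:
  plan:
    - [[0,0,0],[0,-0.001,0],-1]
    - [[0,0,0],[0,-0.001,0],-1]

```text
time: 9.4
tool_pos: [526.8, 2.9, 181.6]
tcp_rot: [-180.0, -0.0, -4.2]
ft_force: [0.2, -2.7, -2.8]
finger_gap: 11.9
```

>>> jog_arm:
  plan:
    - [[0,0,0],[0,-0.001,0],-1]
    - [[0,0,0],[0,-0.001,0],-1]

```text
time: 9.65
tool_pos: [526.9, 3.9, 181.6]
tcp_rot: [-180.0, -0.0, -4.2]
ft_force: [-0.2, -1.8, -3.3]
finger_gap: 11.6
```

>>> jog_arm:
  plan:
    - [[0,0,0],[0,-0.001,0],-1]
    - [[0,0,0],[0,-0.001,0],-1]

```text
time: 9.9
tool_pos: [527.0, 4.8, 181.6]
tcp_rot: [-180.0, 0.0, -4.2]
ft_force: [-0.4, -2.4, -3.7]
finger_gap: 11.7
```

>>> jog_arm:
  plan:
    - [[0,0,0],[0,-0.001,0],-1]
    - [[0,0,0],[0,-0.001,0],-1]

```text
time: 10.15
tool_pos: [527.0, 5.8, 181.6]
tcp_rot: [180.0, 0.0, -4.2]
ft_force: [0.4, -2.5, -2.7]
finger_gap: 11.4
```

```bash
python3 - <<'E'
from look import *
upd([0,0,0],[0,-.007,0])
upd([0,0,0],[0,0,0]); look('w7')
E
```

```text
t 10.15 u -89.85 -40.58 z 181.6 rot [180.     0.    -4.17] F [ 0.36 -2.46 -2.68] Fu 0.54 -2.43 M [-0.66 -0.02 -0.19] gap 11.371826665955117
```

View pics/w7c.png

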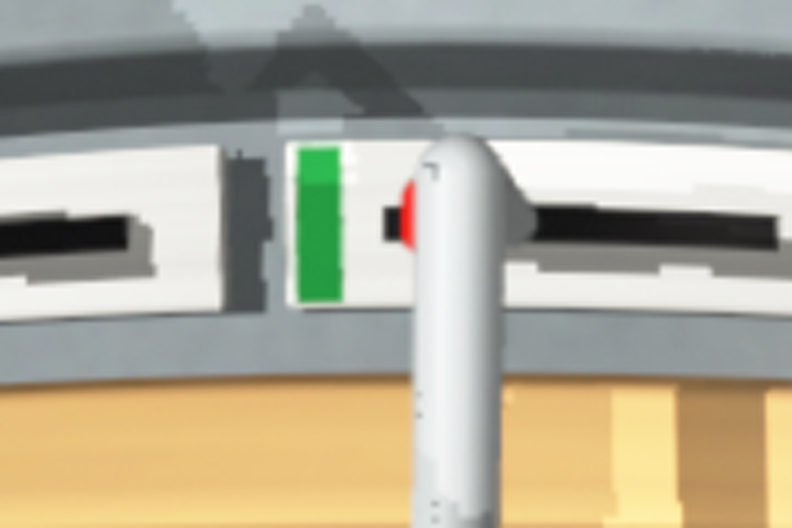

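>>> jog_arm:
  plan:
    - [[0,0,0],[0,-0.001,0],-1]
    - [[0,0,0],[0,-0.001,0],-1]

```text
time: 10.45
tool_pos: [527.1, 6.7, 181.6]
tcp_rot: [180.0, -0.0, -4.2]
ft_force: [-0.2, -3.5, -2.9]
finger_gap: 11.4
```

>>> jog_arm:
  plan:
    - [[0,0,0],[0,-0.001,0],-1]
    - [[0,0,0],[0,-0.001,0],-1]

```text
time: 10.7
tool_pos: [527.2, 7.7, 181.6]
tcp_rot: [180.0, -0.0, -4.2]
ft_force: [0.6, -4.1, -3.8]
finger_gap: 11.9
```

>>> jog_arm:
  plan:
    - [[0,0,0],[0,-0.001,0],-1]
    - [[0,0,0],[0,-0.001,0],-1]

```text
time: 10.95
tool_pos: [527.3, 8.6, 181.6]
tcp_rot: [180.0, -0.0, -4.2]
ft_force: [0.2, -4.8, -3.5]
finger_gap: 11.3
```

>>> jog_arm:
  plan:
    - [[0,0,0],[0,-0.001,0],-1]
    - [[0,0,0],[0,-0.002,0],-1]
    - [[0,0,0],[0,-0.003,0],-1]
    - [[0,0,0],[0,-0.003,0],-1]

```text
time: 11.45
tool_pos: [527.5, 11.2, 181.5]
tcp_rot: [179.9, -0.0, -4.2]
ft_force: [1.1, -6.5, -4.5]
finger_gap: 11.5
```

>>> jog_arm:
  plan:
    - [[0,0,0],[0,-0.001,0],-1]
    - [[0,0,0],[0,-0.001,0],-1]

```text
time: 11.7
tool_pos: [527.6, 12.0, 181.5]
tcp_rot: [179.9, -0.0, -4.2]
ft_force: [1.4, -7.0, -4.5]
finger_gap: 11.6
```

>>> jog_arm:
  plan:
    - [[0,0,0],[0,-0.001,0],-1]
    - [[0,0,0],[0,-0.002,0],-1]
    - [[0,0,0],[0,-0.003,0],-1]
    - [[0,0,0],[0,-0.003,0],-1]

```text
time: 12.2
tool_pos: [527.8, 14.5, 181.4]
tcp_rot: [179.9, -0.0, -4.2]
ft_force: [1.8, -8.0, -5.6]
finger_gap: 11.2
```

>>> jog_arm:
  plan:
    - [[0,0,0],[0,-0.0005,0],-1]
    - [[0,0,0],[0,-0.001,0],-1]
    - [[0,0,0],[0,-0.001,0],-1]

```text
time: 12.58
tool_pos: [527.9, 15.3, 181.4]
tcp_rot: [179.9, -0.0, -4.2]
ft_force: [1.2, -9.8, -5.1]
finger_gap: 12.0
```

>>> jog_arm:
  plan:
    - [[0,0,0],[0,0,0],-1]
    - [[0,0,0],[0,0,0],-1]

```text
time: 12.82
tool_pos: [527.9, 15.3, 181.4]
tcp_rot: [179.9, -0.0, -4.2]
ft_force: [1.2, -9.2, -6.0]
finger_gap: 11.4
```

>>> jog_arm:
  plan:
    - [[0,0,0],[0,-0.0005,0],-1]
    - [[0,0,0],[0,-0.0005,0],-1]
    - [[0,0,0],[0,-0.0005,0],-1]
    - [[0,0,0],[0,-0.0005,0],-1]

```text
time: 13.32
tool_pos: [528.0, 15.7, 181.3]
tcp_rot: [179.9, -0.0, -4.2]
ft_force: [2.8, -9.2, -6.0]
finger_gap: 11.7
```

>>> jog_arm:
  plan:
    - [[0,0,0],[0,0,0],-1]
    - [[0,0,0],[0,0,0],-1]
    - [[0,0,0],[0,0,0],-1]
    - [[0,0,0],[0,0,0],-1]

```text
time: 13.82
tool_pos: [528.0, 15.7, 181.4]
tcp_rot: [179.9, -0.0, -4.2]
ft_force: [2.6, -9.8, -6.1]
finger_gap: 11.4
```

>>> jog_arm:
  plan:
    - [[0,0,0],[0,0,0],-1]
    - [[0,0,0],[0,0,0],-1]
    - [[0,0,0],[0,0,0],-1]
    - [[0,0,0],[0,0,0],-1]
    - [[0,0,0],[0,0,0],-1]

```text
time: 14.45
tool_pos: [528.0, 15.7, 181.3]
tcp_rot: [179.9, -0.0, -4.2]
ft_force: [2.1, -9.9, -5.9]
finger_gap: 11.6
```

```bash
python3 - <<'E'
from look import *
upd([0,0,0],[0,-.0145,0]);print(cmd()[0]); look('w8')
E
```

```text
[528.08488557  20.22576108 181.592     ]
t 14.45 u -89.62 -30.68 z 181.3 rot [ 1.7985e+02 -2.0000e-02 -4.2400e+00] F [ 2.13 -9.94 -5.9 ] Fu 2.86 -9.76 M [-2.66 -0.25 -0.76] gap 11.602222027054102
```

View pics/w8c.png

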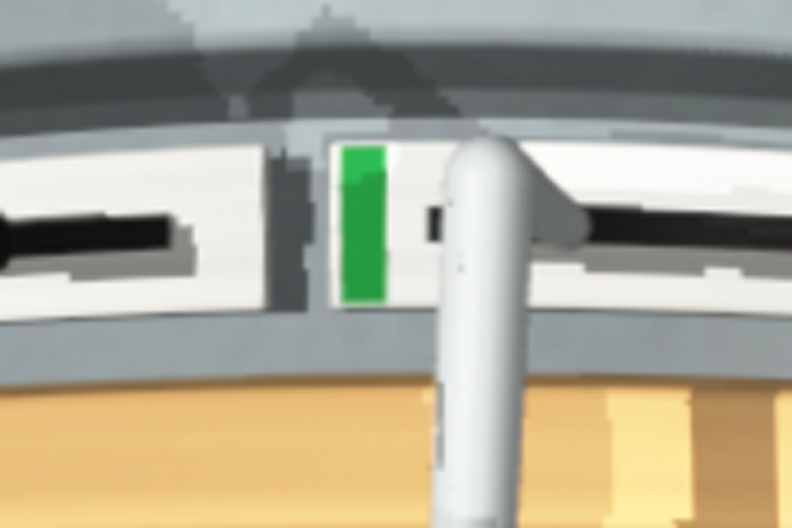

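```bash
python3 - <<'E'
from look import *
p,d=snapshot('top'); q=cv2.imread('pics/top0.png')
f=lambda x:cv2.resize(x[80:130,225:350],None,fx=6,fy=6,interpolation=cv2.INTER_CUBIC)
cv2.imwrite('pics/g8.png',np.vstack([f(q),f(p)]))
print(sense()['ft_force'])
E
```

```text
[ 2.91698627 -9.40936671 -5.49260391]
```

View pics/g8.png

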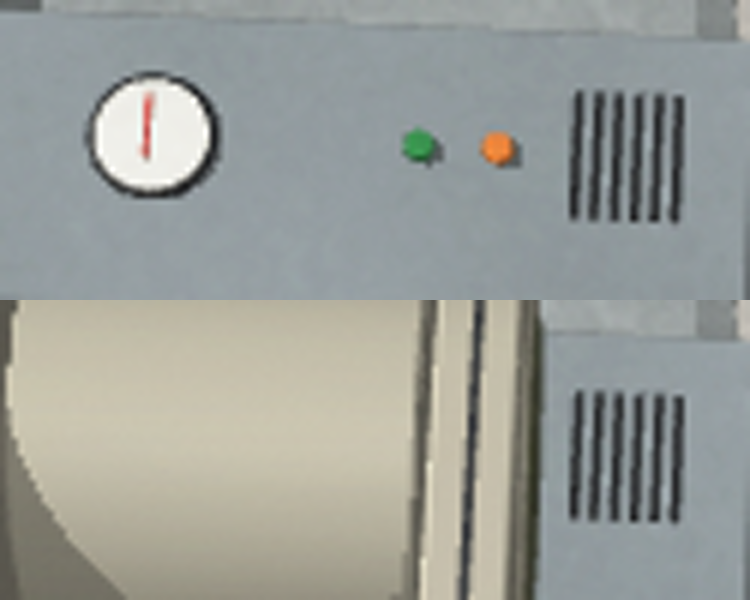

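View pics/w8.png

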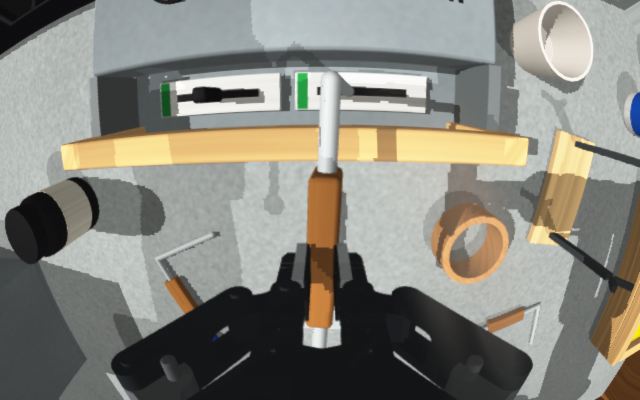

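```bash
python3 - <<'E'
from h import *
O=np.array([619.6,39.7]); a=np.radians(-4.2); ux=np.array([np.cos(a),np.sin(a)]); uy=np.array([-ux[1],ux[0]])
tou=lambda q:np.round([(q[:2]-O)@ux,(q[:2]-O)@uy],1)
for t,u,v in [('w7',310.9,88.9),('w8',321.5,88.9)]:
    c=Cam(json.load(open(t+'.json')),True); print(t,'z87',tou(c.atz(u,v,87)))
c=Cam(json.load(open('w8.json')),True)
print('foot tip R', tou(c.atz(220+592/4.4,40+230/4.4,52)),'bend',tou(c.atz(220+487/4.4,40+140/4.4,182)))
print('slot end',tou(c.atz(220+428/4.4,40+222/4.4,40)), 'green', tou(c.atz(220+345/4.4,40+222/4.4,40)),'slotR w7', )
E
```

```text
w7 z87 [ -0.  -31.2]
w8 z87 [  0.1 -29.9]
foot tip R [ -1.3 -59.7] bend [  5.1 -34.1]
slot end [  0.4 -26.1] green [ 0.6 -8.5] slotR w7
```

>>> jog_arm:
  plan:
    - [[0,0,0],[0,0,0],-1]
    - [[0,0,0],[0,0,0],-1]
    - [[0,0,0],[0,0,0],-1]
    - [[0,0,0],[0,0,0],-1]

```text
time: 15.05
tool_pos: [528.0, 15.7, 181.3]
tcp_rot: [179.9, -0.0, -4.2]
ft_force: [2.3, -10.5, -6.4]
finger_gap: 11.6
```

>>> jog_arm:
  plan:
    - [[0,0,0],[0,0.003,0],-1]
    - [[0,0,0],[0,0.008,0],-1]
    - [[0,0,0],[0,0.015,0],-1]
    - [[0,0,0],[0,0.025,0],-1]
    - [[0,0,0],[0,0.035,0],-1]
    - [[0,0,0],[0,0.04,0],-1]
    - [[0,0,0],[0,0.04,0],-1]

```text
time: 15.92
tool_pos: [524.9, -23.0, 181.6]
tcp_rot: [-180.0, 0.0, -4.2]
ft_force: [-0.2, -0.2, -1.9]
finger_gap: 11.6
```

```bash
python3 - <<'E'
from look import *
upd([0,0,0],[0,.04,0]); look('w9')
E
```

```text
t 15.925 u -89.82 -69.43 z 181.6 rot [-179.99    0.     -4.2 ] F [-0.22 -0.23 -1.87] Fu -0.2 -0.25 M [ 0.03 -0.01 -0.01] gap 11.59674805644385
```

View pics/w9c.png

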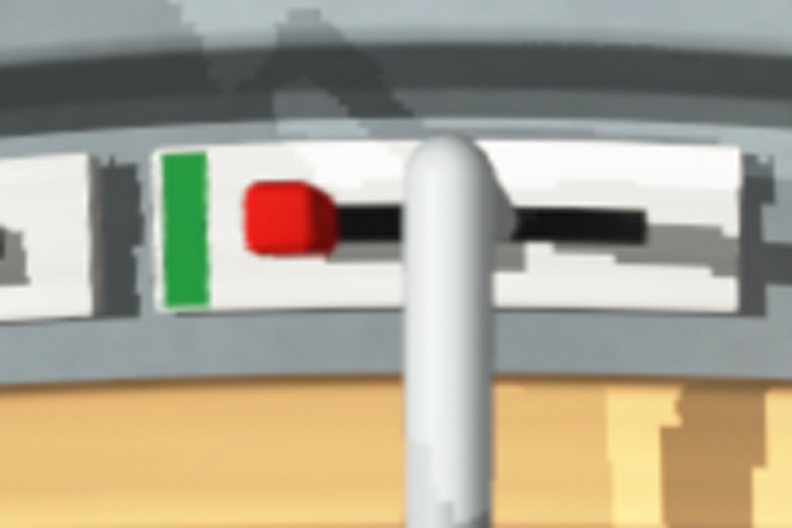

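>>> jog_arm:
  plan:
    - [[0,0,0],[0,0,-0.01],-1]
    - [[0,0,0],[0,0,-0.03],-1]
    - [[0,0,0],[0,0,-0.06],-1]
    - [[0,0,0],[0,0,-0.09],-1]
    - [[0,0,0],[0,0,-0.115],-1]
    - [[0,0,0],[0,0,-0.128],-1]
    - [[0,0,0],[0,0,-0.13],-1]
    - [[0,0,0],[0,0,-0.13],-1]

```text
time: 16.98
tool_pos: [524.7, -22.6, 310.8]
tcp_rot: [-180.0, 0.1, -4.2]
ft_force: [-0.8, -0.2, -2.8]
finger_gap: 11.3
```

```bash
python3 - <<'E'
from look import *
upd([0,0,0],[0,0,-.13]); look('w10')
O=np.array([619.6,39.7]); a=np.radians(-4.2); ux=np.array([np.cos(a),np.sin(a)]); uy=np.array([-ux[1],ux[0]])
c=Cam(json.load(open('w9.json')),True); q=c.atz(220+280/4.4,40+218/4.4,87)[:2]-O; print('lever',q@ux,q@uy)
print(need([492.11,-322.53,311.6],rot([180,0,-12.067])))
E
```

```text
t 16.975 u -90.1 -69.06 z 310.8 rot [-1.7999e+02  6.0000e-02 -4.1600e+00] F [-0.79 -0.18 -2.76] Fu -0.77 -0.23 M [-0.01  0.04 -0.02] gap 11.347474013009565
lever -0.09549949888109753 -38.50515616619022
(array([-0. , -0. ,  7.9]), array([-0.011 ,  0.3045, -0.    ]))
```

View pics/w10.png

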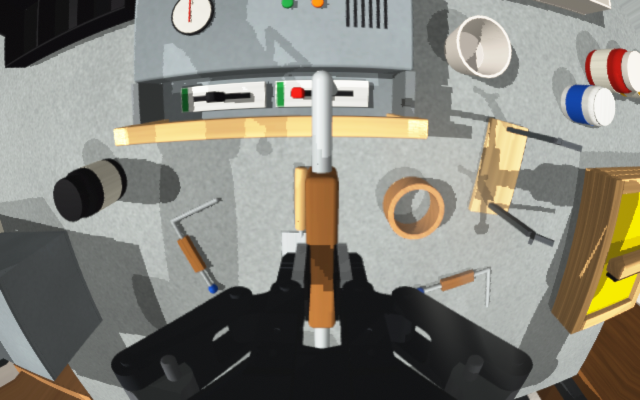

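>>> jog_arm:
  plan:
    - [[0,0,1],[-0.001,0.02,0],-1]
    - [[0,0,2],[-0.002,0.06,0],-1]
    - [[0,0,4],[-0.004,0.11,0],-1]
    - [[0,0,5],[-0.006,0.16,0],-1]
    - [[0,0,6],[-0.008,0.21,0],-1]
    - [[0,0,7.5],[-0.01,0.255,0],-1]
    - [[0,0,7.9],[-0.011,0.29,0],-1]
    - [[0,0,7.9],[-0.011,0.303,0],-1]
    - [[0,0,7.9],[-0.011,0.3045,0],-1]
    - [[0,0,7.9],[-0.011,0.3045,0],-1]
    - [[0,0,7.9],[-0.011,0.3045,0],-1]

```text
time: 18.4
tool_pos: [492.3, -324.4, 311.8]
tcp_rot: [-180.0, -0.0, -12.0]
ft_force: [0.4, 0.4, -3.8]
finger_gap: 11.9
```

```bash
python3 - <<'E'
from look import *
print(upd([0,0,7.9],[-.011,.3045,0])); look('w11')
E
```

```text
(array([ 492.0812943 , -322.56424959,  311.592     ]), array([180.   ,   0.   , -12.067]))
t 18.4 u -100.31 -372.47 z 311.8 rot [-1.7999e+02 -1.0000e-02 -1.1980e+01] F [ 0.35  0.39 -3.79] Fu 0.32 0.41 M [ 0.03 -0.    0.02] gap 11.899462045751102
```

View pics/w11.png

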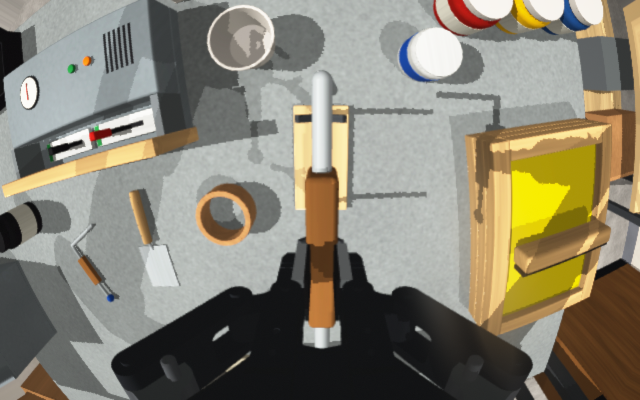

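>>> jog_arm:
  plan:
    - [[0,0,0],[0,0,0.015],-1]
    - [[0,0,0],[0,0,0.045],-1]
    - [[0,0,0],[0,0,0.08],-1]
    - [[0,0,0],[0,0,0.11],-1]
    - [[0,0,0],[0,0,0.13],-1]
    - [[0,0,0],[0,0,0.14],-1]
    - [[0,0,0],[0,0,0.145],-1]
    - [[0,0,0],[0,0,0.145],-1]
    - [[0,0,0],[0,0,0.145],-1]

```text
time: 19.58
tool_pos: [492.4, -326.0, 167.8]
tcp_rot: [179.9, -0.1, -12.1]
ft_force: [-0.2, 0.3, -2.5]
finger_gap: 11.8
```

```bash
python3 - <<'E'
from look import *
print(upd([0,0,0],[0,0,.145])); look('w12'); print(sense()['tool_pos'])
E
```

```text
(array([ 492.0812943 , -322.56424959,  166.592     ]), array([180.   ,   0.   , -12.067]))
t 19.575 u -100.04 -374.08 z 167.8 rot [ 1.7995e+02 -1.0000e-01 -1.2070e+01] F [-0.2   0.31 -2.49] Fu -0.22 0.3 M [-0.01  0.02  0.  ] gap 11.76841309920194
[ 492.39187738 -326.0004849   167.72288061]
```

View pics/w12c.png

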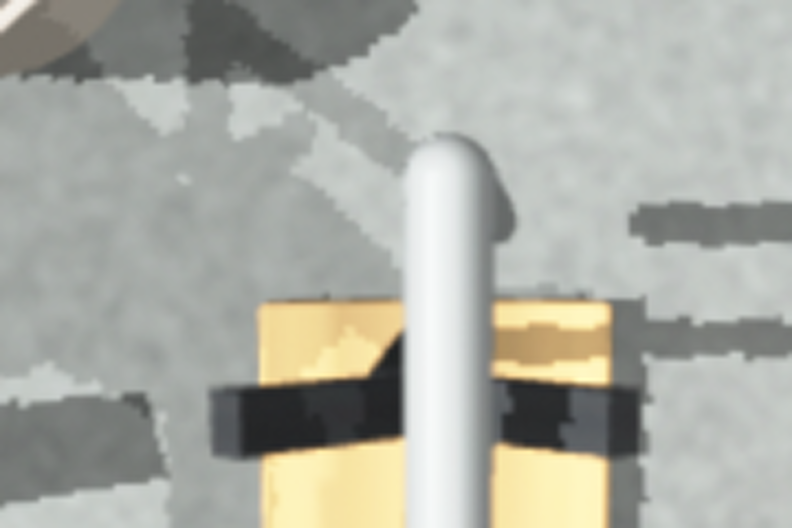

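>>> jog_arm:
  plan:
    - [[0,0,0],[-0.0004,-0.0016,0],-1]
    - [[0,0,0],[-0.0008,-0.0032,0],-1]
    - [[0,0,0],[-0.0008,-0.0032,0],-1]
    - [[0,0,0],[-0.0008,-0.0032,0],-1]

```text
time: 20.12
tool_pos: [491.8, -322.2, 166.6]
tcp_rot: [180.0, -0.0, -12.1]
ft_force: [-0.1, 0.2, -1.9]
finger_gap: 12.0
```

```bash
python3 - <<'E'
from look import *
look('w13'); print(sense()['tool_pos'])
E
```

```text
t 20.125 u -100.98 -370.32 z 166.6 rot [180.    -0.   -12.06] F [-0.15  0.25 -1.88] Fu -0.17 0.24 M [ 0.04 -0.03 -0.  ] gap 12.015866595434511
[ 491.74913648 -322.24438414  166.57531473]
```

View pics/w13c.png

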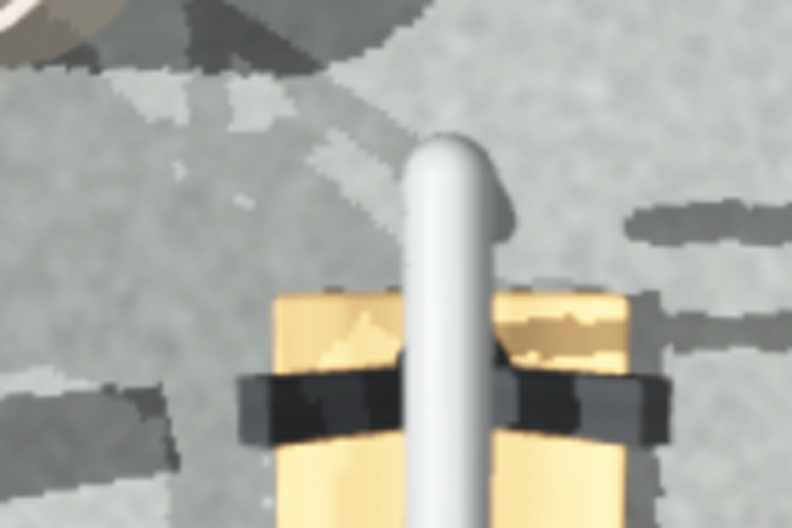

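>>> jog_arm:
  plan:
    - [[0,0,0],[0.0003,0.0003,0.005],-1]
    - [[0,0,0],[0.0003,0.0003,0.01],-1]
    - [[0,0,0],[0.0003,0.0003,0.014],-1]
    - [[0,0,0],[0.0003,0.0003,0.016],-1]
    - [[0,0,0],[0.0003,0.0003,0.0165],-1]
    - [[0,0,0],[0.0003,0.0003,0.0165],-1]
    - [[0,0,0],[0.0003,0.0003,0.0165],-1]

```text
time: 21.05
tool_pos: [492.1, -322.7, 150.3]
tcp_rot: [180.0, -0.0, -12.1]
ft_force: [0.9, -0.2, -1.8]
finger_gap: 11.5
```

```bash
python3 - <<'E'
from look import *
look('w14'); print(sense()['tool_pos'])
E
```

```text
t 21.05 u -100.63 -370.72 z 150.3 rot [ 1.800e+02 -2.000e-02 -1.207e+01] F [ 0.86 -0.21 -1.82] Fu 0.87 -0.14 M [0.   0.05 0.01] gap 11.53273653342339
[ 492.08025017 -322.65516153  150.27171792]
```

View pics/w14c.png

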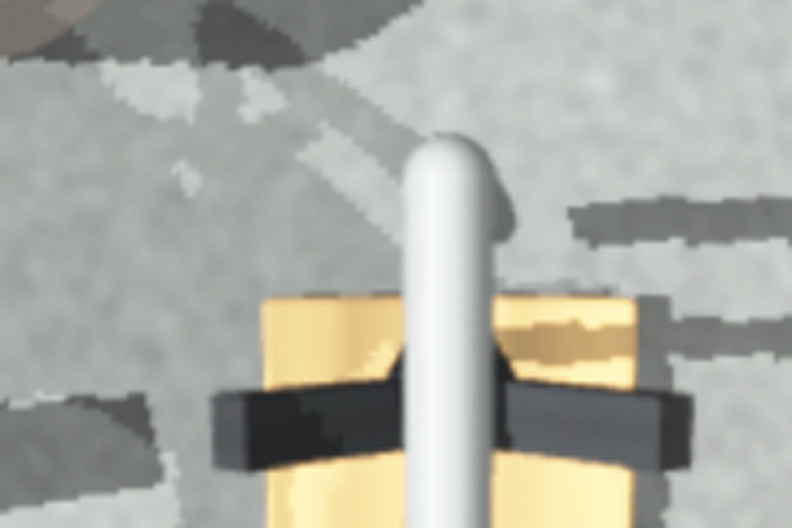

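>>> jog_arm:
  plan:
    - [[0,0,0],[0,0,0.0007],-1]
    - [[0,0,0],[0,0,0.0013],-1]
    - [[0,0,0],[0,0,0.0013],-1]

```text
time: 21.48
tool_pos: [492.2, -323.0, 149.4]
tcp_rot: [180.0, -0.0, -12.1]
ft_force: [-1.2, -0.5, 2.0]
finger_gap: 11.7
```

>>> jog_arm:
  plan:
    - [[0,0,0],[0,0,0],-0.6]
    - [[0,0,0],[0,0,0],-0.3]
    - [[0,0,0],[0,0,0],0.2]
    - [[0,0,0],[0,0,0],1]
    - [[0,0,0],[0,0,0],1]
    - [[0,0,0],[0,0,0],1]
    - [[0,0,0],[0,0,0],1]
  force: 20

```text
time: 22.35
tool_pos: [492.0, -322.6, 148.8]
tcp_rot: [-180.0, -0.0, -12.1]
ft_force: [-0.2, 0.1, 0.2]
finger_gap: 85.5
```

```bash
python3 - <<'E'
from look import *
look('w15')
E
```

```text
t 22.35 u -100.74 -370.7 z 148.8 rot [-180.     -0.    -12.07] F [-0.19  0.1   0.16] Fu -0.2 0.09 M [-0.02 -0.02 -0.02] gap 85.47683089171885
```

View pics/w15.png

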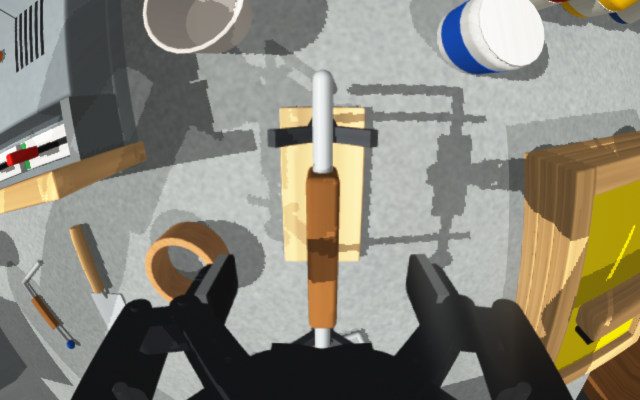

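Released and the rod is resting in the forks. Next I'll rise clear and move back towards the start.

>>> jog_arm:
  plan:
    - [[0,0,0],[0,0,-0.015],1]
    - [[0,0,0],[0,0,-0.05],1]
    - [[0,0,0],[0,0,-0.1],1]
    - [[0,0,0],[0,0,-0.14],1]
    - [[0,0,0],[-0.05,0.02,-0.14],1]
    - [[0,0,0],[-0.1,0.06,-0.14],1]
    - [[0,0,0],[-0.15,0.11,-0.14],1]
    - [[0,0,0],[-0.18,0.15,-0.14],1]
    - [[0,0,0],[-0.2,0.17,-0.14],1]
    - [[0,0,0],[-0.2,0.17,-0.14],1]
    - [[0,0,0],[-0.2,0.17,-0.14],1]

```text
time: 23.78
tool_pos: [261.4, -446.9, 289.6]
tcp_rot: [180.0, -0.1, -12.1]
ft_force: [0.1, 0.2, -0.8]
finger_gap: 85.2
```

```bash
python3 - <<'E'
from look import *
p,d=snapshot('top'); cv2.imwrite('pics/t9.png',p)
q,_=snapshot('side'); cv2.imwrite('pics/s9.png',cv2.resize(q[80:280,200:420],None,fx=3.5,fy=3,interpolation=cv2.INTER_CUBIC))
p0=cv2.imread('pics/top0.png'); f=lambda x:cv2.resize(x[75:180,200:360],None,fx=5,fy=2.8*2,interpolation=cv2.INTER_CUBIC)
cv2.imwrite('pics/u9.png',f(p)); cv2.imwrite('pics/d9.png',cv2.absdiff(p,p0)*2)
c=Cam(camera_info('top')); P=c.cloud(d)
hs=cv2.cvtColor(p,cv2.COLOR_BGR2HSV); reg=np.zeros(hs.shape[:2],bool); reg[140:235,405:450]=1
mh=reg&(hs[...,0]<20)&(hs[...,1]>90)&(P[...,2]>155); print(cv2.minAreaRect(P[mh][:,:2].astype(np.float32)),np.median(P[mh][:,2]))
E
```

```text
((492.16656494140625, -322.56304931640625), (15.072036743164062, 88.11807250976562), 78.52057647705078) 165.3609308739193
```

View pics/t9.png

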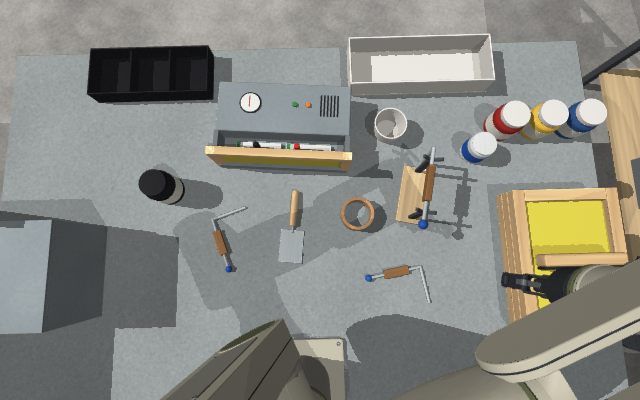

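View pics/d9.png

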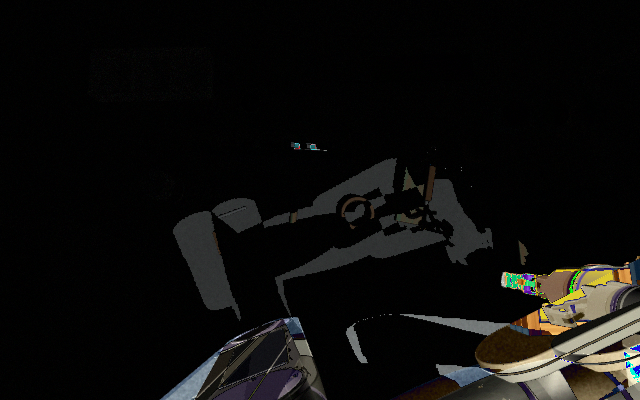

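View pics/u9.png

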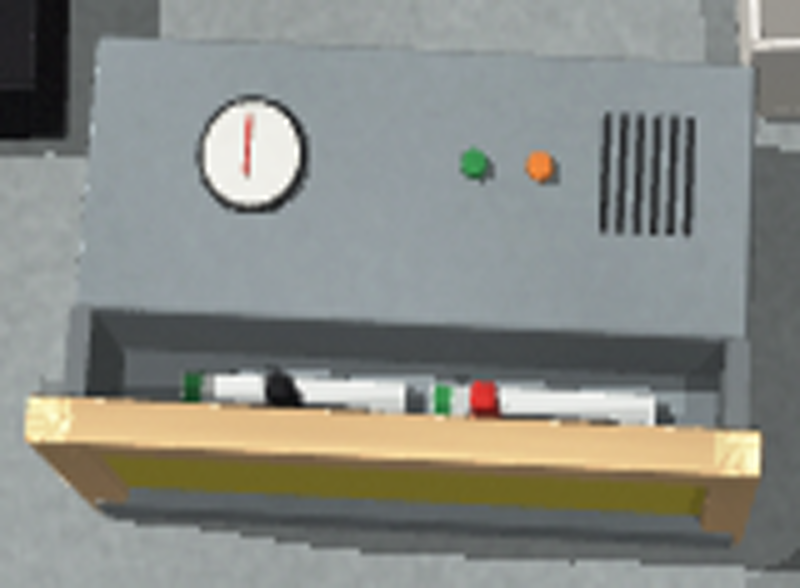

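View pics/s9.png

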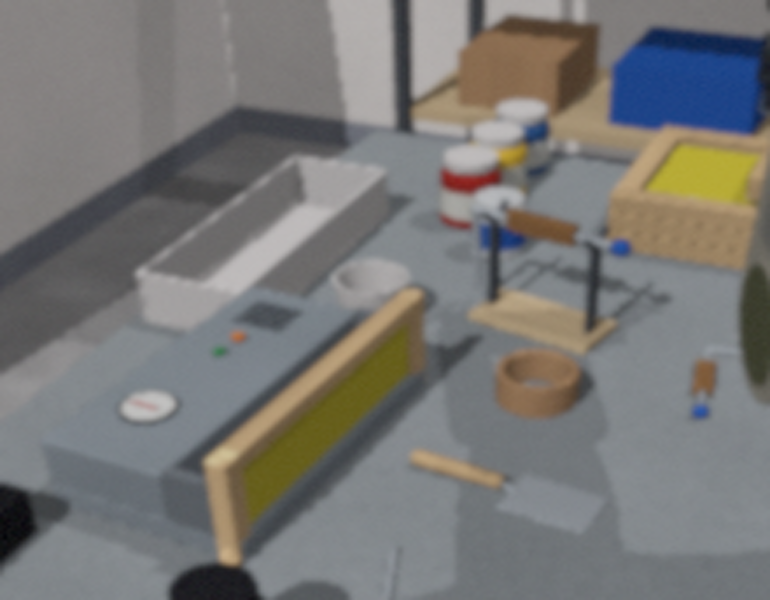

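```bash
python3 - <<'E'
from bench import *
print(sense()['qd'].round(2)); print(hand_in())
E
```

```text
[ 0.35  0.12  0.18 -0.07 -0.12 -0.19]
the job is handed in; nothing more can be done
None
```

The red lever is home at the green mark and the rod is back in its rack. I handed the job in at about 24 s of the 58 s allowed. I could not confirm that the vacuum caught: the gauge needle looks the same before and after, so I am relying on the force and position readings.

- **Rod:** I took the largest rod from the rack by its handle and reached over the screen. It settled at about 52 mm above the bench beside the red lever.
- **Pressing:** The lever slid at about 2.5 N. I then held it against its stop for about 2.4 s, with force readings between 9.2 and 10.5 N.
- **Lever position:** Seen with the foot backed off, the lever was at y ≈ -38.5 mm of the unit, and about -39.6 mm in the last top view. The stop should be near -40 mm, assuming the travel is centred in the module.
- **Rest of the bench:** Comparing the top view before and after, only the red lever, the arm and its shadows changed. The black lever, screen and loose things show no movement.
- **Putting back:** The rod's handle is within 0.1 mm of where it started. The gripper is open and clear, and the wrist force is about zero.
- **One disagreement:** On the way back, my record of the commanded position was about 3.4 mm off the measured one. I corrected this above the rack before lowering the rod.

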